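# Gauge the gap of a casting cassette with a taper feeler

### The arm

A 6-joint arm with a two-finger parallel gripper is mounted at the origin on the work surface. World frame = base frame: x ahead of the robot, y to its left, z up, the work surface at z = 0. Lengths are in mm, angles in rad, forces in N, time in s.
With the tool pointing down it reaches from about 400 to 825 mm from the base axis. Payload 7 kg.
Tool frame: the origin (TCP) lies where the fingers leave the gripper's body, on its centre line; the fingertips stand 73 mm ahead of it and the grasp point (between the pads) lies 54 mm ahead of it (manip.tip_extent is the x of the fingertips in the tool frame, in mm); x points along the fingers, y is the direction in which the jaws open and shut, and the axes are right-handed (so a half turn about x gives the same grasp; the last joint's range is limited). The gripper opens to 85 mm and grips with 20 to 120 N. Pads are 22 mm wide; open, the fingers measure 114 mm over their backs; the gripper's body (76 mm by 85 mm) begins 54 mm behind the grasp point. The pads swing forward as they close: fully open they stand 13 mm farther back than shut.
Start: joints at [1.581, 0.359, 0.012, 0, -1.224, -0.288], TCP at [185.122, 649.096, 303.902] pointing down, gripper open.
Joint ranges: [-3.07, 3.07], [-1.43, 2.12], [-1.02, 1.25], [-3.03, 1.67], [-3.05, -0], [-3.03, 3.03]. Speed limits (rad/s): [2.39, 2.39, 3.01, 3.14, 3.14, 3.14].

### API

Orientations are given as [roll, pitch, yaw] about the fixed x, y, z axes, in that order (R = Rz(yaw) Ry(pitch) Rx(roll)).
In Python, from bench import manip gives the robot as it stands. The module is installed in compiled form; this text tells all that it offers.
- The arm moves only by the tool servo_tool, never from a script. Its argument "series" is a list of rows, each a list of 7 numbers: the turn, a rotation vector about the tool's x, y, z in rad, then the shift along the tool's x, y, z in m, then the opening, from 0 (shut) to 1 (fully open). A call has 1 to 10 rows; each row is the pose to reach, as a shift and turn from the pose measured when the call began, along the tool's axes at that moment; what a row does not reach only later rows make up. A row lasts 1/8 s, in which the tool goes at most 62.5 mm and 10.7 degrees, less where a joint would pass 70% of its speed; a pose out of reach is approached as far as the arm can. A call with a gripper value outside its range is refused whole. The fingers move at their own pace and stop on an object; "force" is the grip in N (left out, the last holds). Time passes only in rows, so rows that repeat a pose let the fingers close. It gives the time, the measured TCP pose, the force and the opening at its end, in the units of the state.
- manip.get_state(): the state, without advancing time (a new reading comes with each control period).
- manip.snapshot(name): name is "scene" or "side" or "wrist"; returns a dict with "pixels" (400x640x3 uint8, red, green, blue), "fov_y" (degrees; the focal length in pixels is half the picture's height over the tangent of half this angle, whatever the lens; pixels are square), "cx", "cy" (the principal point, pixels), "extrinsics" (4x4, takes a point from world to camera coordinates). Camera axes: x right, y up, looking along -z (the intrinsics and any distortion apply to the point x, -y, -z); pixel columns grow to the right and rows downward; lengths in mm; the calibration is good to about 2 mm. The wrist camera is an equidistant fisheye: a pixel r from the principal point sees the ray r / f radians off the axis. A picture is of the moment at which its call begins. There is no depth.
- manip.job_done(): hands the job in, once; it reports no verdict.
The state is a dict: "time": time; "joint_positions": joint angles; "qd": joint speeds; "effort": joint torques, N m; "eef_pos": TCP position; "tool_rot": TCP orientation; "contact_force": force on the tool from outside, world axes, zero at the start; "wrist_torque": the same for the moment, N m; "gripper_width": finger opening in mm.
Only numpy, scipy, OpenCV 4.12 (cv2) and the standard library are available. Lean on these libraries where they do the work, as an engineer would, in place of code of your own. Each camera call takes 0.05 s, during which the arm holds its last target.

### The job

Take the taper feeler (the tool with the flat rectangular handle) out of the tool rack and, holding it, press the recessed zero button in the grey head of the gap gauge well down with the tip of its blade. Then slide the blade straight down between the two upright plates until it drags snugly, with the gauge needle standing between the two thick marks, never forcing the needle past the last thin mark. Finish while still holding the feeler there in the gripper, and leave the other things on the bench where they are.

Things in the scene. Friction and masses are not known exactly. Their poses are not given: they have to be found in the camera images.
- feeler_handle (a point): Centre of the taper feeler's handle: upright dark steel box 16 mm (x) x 28 mm (y) x 50 mm tall (z up), its underside 25 mm below this point, resting on the rack's top over one of the slots. The other two tools have round handles. Loose, about 70 g.
- feeler_tip (a point): Middle of the lower edge of the feeler's blade, 89 mm below the handle's centre, same axes. Blade: steel, 64 mm long below the handle, 20 mm wide (y); its thickness (x) grows evenly from 2 mm at the tip to 8.4 mm at the handle (1 mm per 10 mm).
- rack_top (a point): Centre of the top of the tool rack, a fixed white block 60 mm (x) x 190 mm (y) x 75 mm high with three slots through it at y = -65, 0 and +65 mm, each 12 mm (x) x 27 mm (y). Any of the three tools may hang in any slot; the feeler must rise by 65 mm to clear it.
- button_top (a point): Centre of the top of the recessed zero button in the gauge head (grey box 70 x 76 mm on the cassette stand, top 60 mm above the bench). Button 13 mm (stand's x) x 29 mm (stand's y), lying 4 mm below the head's top in a recess 16 x 32 mm. Axes as for the throat, from which it lies at x = 0, y = +102 mm.
- zero_button (a joint): Travel of the zero button downwards in m: 0 is up, 0.005 fully down. It is sprung: 1.4 N starts it, 4.9 N puts it fully down; it counts as pressed beyond 0.003.
- throat (a point): Middle of the gap between the two upright plates, at the throat where their flared lips meet the plates, 100 mm above the bench; fixed to the stand. x runs across the gap, y along the plates (50 mm wide), z up. The lips flare at 45 degrees up to 8 mm above this point (mouth about 18 mm). The plates reach 70 mm below. Gap 3.0 to 4.8 mm, differs from run to run.
- plate_a_top (a point): Top of the inner face of the -x plate at the throat. Both plates ride on a carriage that floats up to 6 mm along x on a very soft spring, so they centre themselves on the blade, whose thickness goes along x and width along y. The blade touches both plates once its tip is 10 to 28 mm below the throat, depending on the gap.
- plate_b_top (a point): Top of the inner face of the +x plate at the throat. This plate is backed by a 3 N/mm spring and drives the needle: after first touch every 10 mm deeper pushes it back 1 mm. The blade drags with about 1.3 times the spring's force, 4 to 5 N when well snug.
- needle (a joint): Angle of the gauge needle on the round white dial (52 mm, 60 mm above the bench) beside the plates on their -y side, in rad: 0.4 rad for each mm that the sprung plate is pushed back. 0 (first thin mark) with nothing in the gap; the two thick marks stand at 0.25 and 0.85 and the last thin mark at 1.3; it turns anticlockwise seen from above.
- feeler: The taper feeler as a whole; origin at the middle of the underside of its handle, axes as for the handle.
- spatula: Loose spatula hanging in the rack with a round handle 18 mm in diameter and 63 mm tall; origin at the underside of its handle. Leave it.
- probe: Loose probe hanging in the rack with a thin round handle 12 mm in diameter and a ball on top, 75 mm tall; origin at the underside of its handle. Leave it.
- amber_bottle: Loose amber glass bottle, 32 mm in diameter, 65 mm tall, beyond the rack; origin under its centre. Leave it.
- sample_jar: Loose white jar with a black lid, 56 mm in diameter, 60 mm tall, beyond the stand; origin under its centre. Leave it.
- slide_box: Loose flat blue box 90 x 60 x 30 mm; origin under its centre. Leave it.
- pipette: Loose grey pipette, lying, 230 mm long and 26 mm thick along its x; origin under its body. Leave it.
- dish: Loose white dish 90 mm in diameter, 16 mm high; origin under its centre. Leave it.

How it is judged (in metres and radians):
On the way, in this order (a step that is already met when the one before it is completed fails the run):
1. the zero button is pressed down with the held feeler (value of joint zero_button above 0.003 m and contact force between feeler and zero_button above 0.5 N and contact force between the fingers and feeler above 2 N), for 0.1 s.
2. the blade is between the plates and the needle between the thick marks (value of joint needle between 0.25 and 0.85 rad and z of feeler_tip in the frame of throat below -0.01 m), for 0.2 s.
At the end, for the whole second after the job is handed in: Feeler still gripped, at rest, within 0.2 rad of upright, tip 10 to 54 mm below the throat and within 20 mm of mid-width, pressed by both plates (over 0.8 N each); needle between the thick marks (0.25 to 0.85 rad); zero button up again (all of step 2 and z of feeler_tip in the frame of throat above -0.054 m and y of feeler_tip in the frame of throat between -0.02 and 0.02 m and angle between feeler's own z axis and vertical below 0.2 rad and contact force between feeler and plate_a above 0.8 N and contact force between feeler and plate_b above 0.8 N and contact force between the fingers and feeler above 2 N and linear speed of feeler below 0.01 m/s and value of joint zero_button below 0.001 m); the arm keeps its last pose, push and grip.
It fails at once if the needle is forced past the last thin mark (value of joint needle above 1.3 rad).
It fails at once if a tool, bottle, jar, box, pipette or dish on the bench is moved by more than 25 mm or tipped (distance of any of spatula, probe, amber_bottle, sample_jar, slide_box, pipette, dish from where it was at the start of the episode above 0.025 m or angle between any of spatula, probe, amber_bottle, sample_jar, slide_box, pipette, dish's own z axis and vertical above 0.5 rad).
It also fails if it takes over 51 s, if anything falls off the work surface, if the arm or the gripper's body presses on something with over 40 N, if the wrist force passes 120 N, or if a joint passes its speed limit or range.

## Working session

There is one attempt and no reset: what is moved stays moved. The work goes in short steps, Python scripts to look and compute and a tool call to move; the robot and the scene stay as the last step left them, time stands still between calls to the robot, and variables do not carry over. Pictures are saved under pics/ and viewed, and the job is handed in when it is done.

Besides the shell and the picture viewer there is one more tool, called after "Emit:" as name(argument=value, ...), one argument or row to a line, values as JSON. servo_tool: Moves the arm, as the interface text tells. Its arguments: {"type":"object","properties":{"series":{"type":"array"},"force":{"type":"number"}},"required":["series"]}

```bash
mkdir -p pics; cat > h.py <<'E'
import numpy as np, cv2
from bench import manip
def snap(n,f):
    d=manip.snapshot(n); cv2.imwrite('pics/'+f,d['pixels'][:,:,::-1]); np.savez('pics/'+f[:-4]+'.npz',**{k:np.array(v) for k,v in d.items()}); return d
def load(f): return dict(np.load('pics/'+f+'.npz'))
def ray(d,u,v,fish=False):
    f=200/np.tan(np.radians(float(d['fov_y']))/2); E=d['extrinsics']
    x=(u-d['cx'])/1.; y=(v-d['cy'])/1.
    if fish:
        r=np.hypot(x,y); t=r/f; c=np.array([x/r*np.sin(t),-y/r*np.sin(t),-np.cos(t)]) if r>0 else np.array([0,0,-1.])
    else: c=np.array([x/f,-y/f,-1.])
    R=E[:3,:3]; o=-R.T@E[:3,3]; w=R.T@c; return o,w/np.linalg.norm(w)
def onz(d,u,v,z,fish=False):
    o,w=ray(d,u,v,fish); return o+w*(z-o[2])/w[2]
def proj(d,p,fish=False):
    f=200/np.tan(np.radians(float(d['fov_y']))/2); E=d['extrinsics']; c=E[:3,:3]@np.array(p)+E[:3,3]
    x,y,z=c[0],-c[1],-c[2]
    if fish:
        r=np.hypot(x,y); t=np.arctan2(r,z); return np.array([d['cx']+f*t*x/r,d['cy']+f*t*y/r])
    return np.array([d['cx']+f*x/z,d['cy']+f*y/z])
def tri(a,b):
    A=np.zeros((3,3));B=np.zeros(3)
    for o,w in (a,b):
        P=np.eye(3)-np.outer(w,w);A+=P;B+=P@o
    return np.linalg.solve(A,B)
E
python3 - <<'E'
from h import *
print(manip.get_state())
for n in("scene","side","wrist"):
    d=snap(n,n+'0.png'); E=d['extrinsics']; print(n,d['fov_y'],d['cx'],d['cy'],-E[:3,:3].T@E[:3,3],E[2,:3])
E
```

```text
{'time': 0.0, 'joint_positions': array([ 1.58109666e+00,  3.59388685e-01,  1.10364808e-02, -3.59336472e-04,
       -1.22409817e+00, -2.88142787e-01]), 'qd': array([ 7.23861423e-05,  5.36675812e-04, -1.49060421e-03,  9.49354444e-04,
        2.69983656e-04, -7.20537689e-04]), 'effort': array([ 1.69150599e-04, -5.83322453e+01,  2.93421525e+01,  6.93690285e+00,
       -5.97874561e-03,  3.52082949e-06]), 'eef_pos': array([185.02587751, 648.75781006, 302.95102214]), 'tool_rot': array([ 1.65751202,  1.56910813, -1.76204547]), 'contact_force': array([-0.51076894,  1.02329723,  0.19986269]), 'wrist_torque': array([-0.01038056, -0.02226876,  0.02039073]), 'gripper_width': 85.14731038211497}
scene 52.45087503489857 316.495194956781 201.81029428102778 [1023.73396676  736.52510962  910.03442683] [0.37716084 0.64874594 0.66096778]
side 42.623865431928245 326.57856616368593 202.82961516389886 [-514.12853622 1171.59746333 1156.21362403] [-0.53803762  0.63456117  0.5548402 ]
wrist 65.70646984690485 319.350590903496 199.75125175880717 [248.8598225  630.01948049 372.96965961] [ 0.25218815 -0.07105879  0.96506569]
```

View pics/scene0.png

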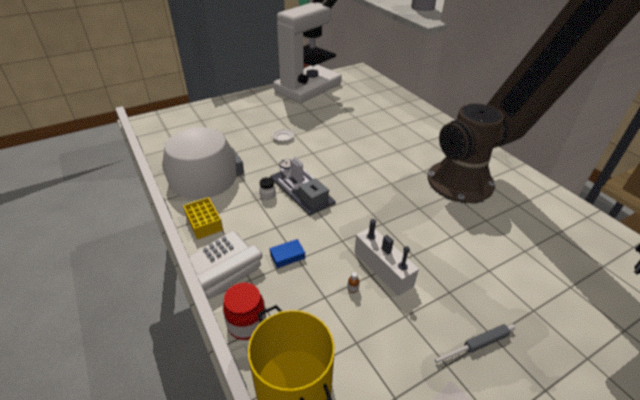

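View pics/side0.png

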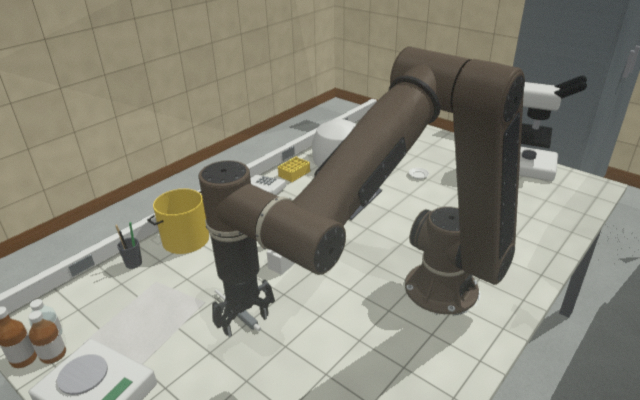

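View pics/wrist0.png

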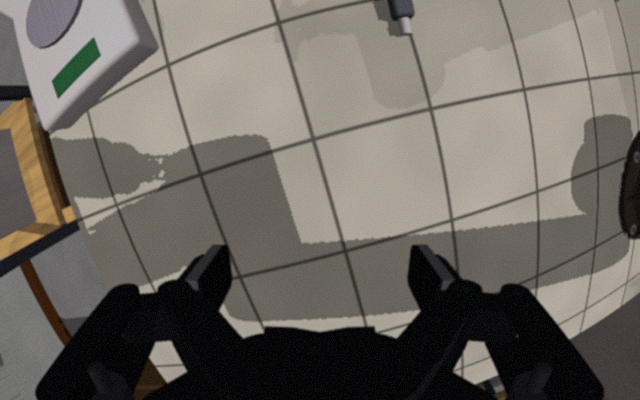

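```bash
python3 - <<'E'
import cv2
i=cv2.imread('pics/scene0.png')
a=cv2.resize(i[205:305,340:440],None,fx=6,fy=6,interpolation=cv2.INTER_CUBIC);cv2.imwrite('pics/za.png',a)
a=cv2.resize(i[145:225,250:350],None,fx=6,fy=6,interpolation=cv2.INTER_CUBIC);cv2.imwrite('pics/zb.png',a)
E
```

```text
(no output)
```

View pics/za.png

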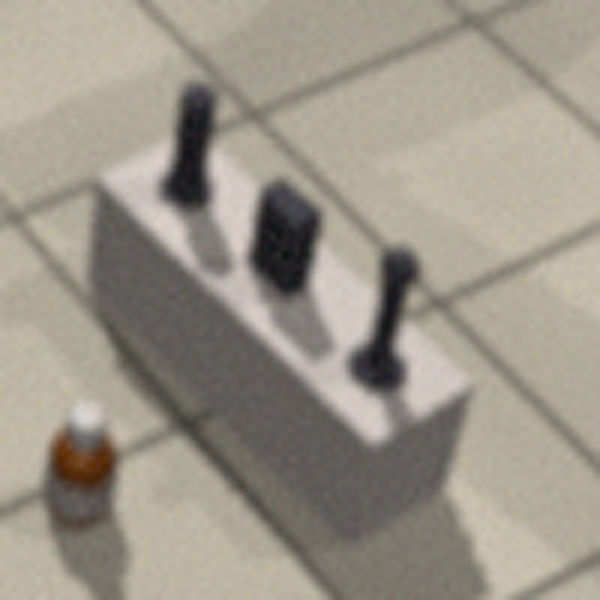

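View pics/zb.png

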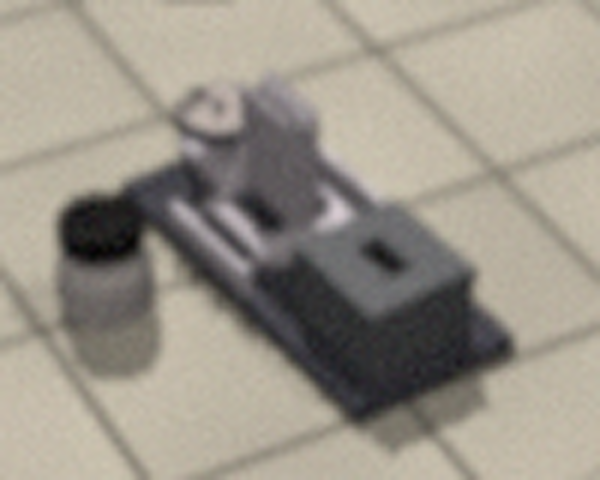

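```bash
python3 - <<'E'
from h import *
d=load('scene0')
for n,z,P in(('rack',75,[(356.7,235),(403,278.8),(418.3,269.7),(374,227)]),('head',60,[(298.3,188),(312.5,198),(328.7,190),(313.3,179.2)]),('btn',58,[(314,187.7)]),('dial',60,[(286,162.5)]),('handletop',125,[(340+287/6,205+200/6)])):
    Q=np.array([onz(d,u,v,z)[:2] for u,v in P]); print(n,Q.round(1).tolist(),Q.mean(0))
    if len(Q)==4: print([np.linalg.norm(Q[i]-Q[i-1]).round(1) for i in range(4)],np.degrees([np.arctan2(*(Q[i]-Q[i-1])[::-1]) for i in range(4)]).round(1))
E
```

```text
rack [[518.2, 97.1], [501.7, 284.7], [447.7, 281.0], [456.1, 94.9]] [480.89671799 189.42735443]
[np.float64(62.1), np.float64(188.3), np.float64(54.1), np.float64(186.2)] [   2.    95.  -176.   -87.4]
head [[556.9, -186.7], [540.7, -120.1], [474.7, -129.1], [490.8, -203.5]] [ 515.76571067 -159.8518781 ]
[np.float64(68.2), np.float64(68.6), np.float64(66.6), np.float64(76.1)] [  14.2  103.6 -172.2  -77.8]
btn [[509.8, -165.0]] [ 509.75241484 -165.0408138 ]
dial [[528.5, -334.2]] [ 528.49047738 -334.21328205]
handletop [[483.0, 186.1]] [482.98060017 186.12543605]
```

```bash
cat >> h.py <<'E'
from scipy.spatial.transform import Rotation as Ro
def Rcur(s=None):
    s=s or manip.get_state(); return Ro.from_euler('xyz',s['tool_rot'])
def delta(p,yaw,s=None):
    "p target TCP mm; yaw deg of jaw axis (tool y)"
    s=s or manip.get_state(); R=Rcur(s); out=[]
    y=np.array([np.cos(np.radians(yaw)),np.sin(np.radians(yaw)),0]); x=np.array([0,0,-1.]); z=np.cross(x,y)
    T=Ro.from_matrix(np.c_[x,y,z]); rv=(R.inv()*T).as_rotvec(); sh=R.inv().apply(np.array(p)-s['eef_pos'])/1000
    return rv.round(4),sh.round(4)
E
python3 - <<'E'
from h import *
s=manip.get_state(); print(Rcur(s).as_matrix().round(3))
for yaw in(3,183): print(delta((470,188,270),yaw))
E
```

```text
[[-0.    -0.274 -0.962]
 [-0.001 -0.962  0.274]
 [-1.     0.001 -0.   ]]
(array([-1.901e+00,  1.100e-03, -1.000e-03]), array([ 0.0337,  0.365 , -0.4004]))
(array([ 1.2406e+00, -9.0000e-04, -1.0000e-03]), array([ 0.0337,  0.365 , -0.4004]))
```

```bash
python3 - <<'E'
from h import *
print(delta((482,230,290),183))
E
```

```text
(array([ 1.2406e+00, -9.0000e-04, -1.0000e-03]), array([ 0.0137,  0.3213, -0.4004]))
```

Emit:
servo_tool(
  series=[
    [0.15,0,0,0.002,0.04,-0.05,1],
    [0.31,0,0,0.004,0.08,-0.1,1],
    [0.47,0,0,0.006,0.12,-0.15,1],
    [0.63,0,0,0.008,0.16,-0.2,1],
    [0.78,0,0,0.01,0.2,-0.25,1],
    [0.94,0,0,0.012,0.24,-0.3,1],
    [1.1,0,0,0.014,0.28,-0.35,1],
    [1.24,0,0,0.014,0.321,-0.4,1],
    [1.24,0,0,0.014,0.321,-0.4,1],
    [1.24,0,0,0.014,0.321,-0.4,1],
  ],
)

```text
time: 1.4
eef_pos: [482.0, 229.7, 289.4]
tool_rot: [2.734, 1.569, -1.927]
contact_force: [-0.3, -0.5, -0.1]
gripper_width: 85.6
```

```bash
python3 - <<'E'
from h import *
s=manip.get_state();print(s['eef_pos'],Rcur(s).as_matrix().round(3),s['time'],s['joint_positions'])
snap('wrist','w1.png')
E
```

```text
[481.99263072 229.6509298  289.44932405] [[-0.001 -0.999 -0.052]
 [-0.001 -0.052  0.999]
 [-1.     0.001 -0.001]] 1.4 [ 8.12441008e-01  1.37696782e-01 -3.19544425e-01  6.43886558e-04
 -1.11491294e+00 -7.61075447e-01]
```

View pics/w1.png

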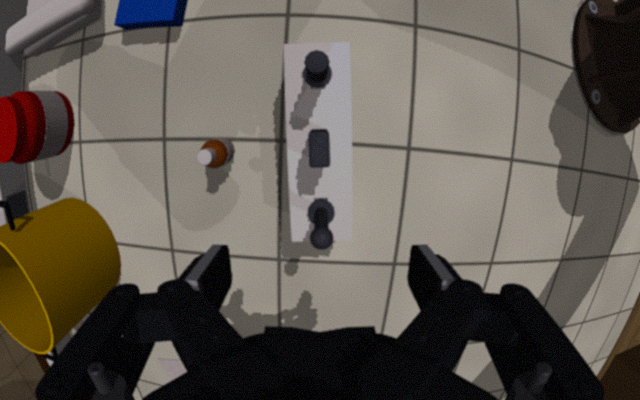

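```bash
python3 - <<'E'
from h import *
d=load('w1');i=cv2.imread('pics/w1.png')
g=i[100:190,270:370].copy(); cv2.imwrite('pics/z1.png',cv2.resize(i[30:260,260:380],None,fx=2.6*1.0,fy=2.6,interpolation=cv2.INTER_CUBIC))
Q=np.array([onz(d,u,v,75,True)[:2] for u,v in[(285,44),(349,42),(352,239),(292,242)]]);print(Q.round(1),Q.mean(0),[np.linalg.norm(Q[k]-Q[k-1]).round(1) for k in range(4)],np.degrees([np.arctan2(*(Q[k]-Q[k-1])[::-1]) for k in range(4)]).round(1))
m=(cv2.cvtColor(i,cv2.COLOR_BGR2GRAY)<75).astype(np.uint8)[115:185,290:350]
n,l,st,c=cv2.connectedComponentsWithStats(m);print(st,c)
for k in range(1,n):
    if st[k,4]>300:
        cs,_=cv2.findContours((l==k).astype(np.uint8),0,2);r=cv2.minAreaRect(max(cs,key=len));b=cv2.boxPoints(r)+[290,115];print(r)
        for z in(125,):
            Q=np.array([onz(d,u,v,z,True)[:2] for u,v in b]);print(z,Q.round(1).tolist(),Q.mean(0))
o=ray(d,319,200,True);print(o)
E
```

```text
[[520.2  94.8]
 [462.1  90. ]
 [446.9 278.4]
 [506.4 284.7]] [483.89234471 186.95778411] [np.float64(190.4), np.float64(58.2), np.float64(189.1), np.float64(59.8)] [ -85.9 -175.3   94.6    6. ]
[[   0    0   60   70 3442]
 [  17   14   23   39  758]] [[29.76815805 34.74491575]
 [28.2823219  33.3878628 ]]
((27.872642517089844, 33.07075500488281), (38.18132019042969, 21.457988739013672), 87.51044464111328)
125 [[494.8, 172.1], [478.7, 170.6], [475.8, 199.7], [492.2, 201.2]] [485.38551441 185.91649298]
(array([485.85314571, 163.12579748, 359.42809463]), array([-0.01399856,  0.26082011, -0.96528592]))
```

View pics/z1.png

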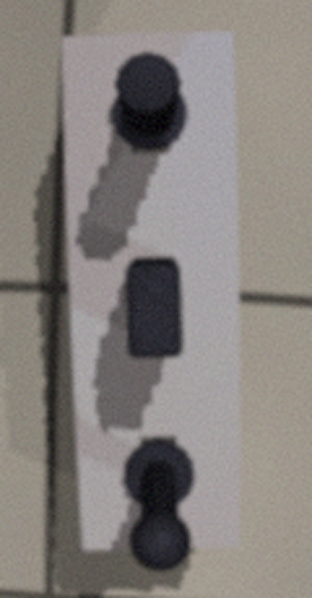

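```bash
python3 - <<'E'
from h import *
print(delta((484.8,186.5,240),185),delta((484.8,186.5,159),185))
E
```

```text
(array([-0.0344, -0.0013, -0.0006]), array([ 0.0495, -0.0009, -0.044 ])) (array([-0.0344, -0.0013, -0.0006]), array([ 0.1305, -0.0009, -0.0439]))
```

Emit:
servo_tool(
  series=[
    [-0.0344,-0.0013,0,0.025,-0.0009,-0.044,1],
    [-0.0344,-0.0013,0,0.055,-0.0009,-0.044,1],
    [-0.0344,-0.0013,0,0.08,-0.0009,-0.044,1],
    [-0.0344,-0.0013,0,0.105,-0.0009,-0.044,1],
    [-0.0344,-0.0013,0,0.1305,-0.0009,-0.044,1],
    [-0.0344,-0.0013,0,0.1305,-0.0009,-0.044,1],
  ],
)

```text
time: 2.2
eef_pos: [483.4, 187.0, 157.5]
tool_rot: [2.057, 1.567, -2.566]
contact_force: [-0.4, -0.9, -0.5]
gripper_width: 85.1
```

```bash
python3 - <<'E'
from h import *
s=manip.get_state();print(s['eef_pos'],s['contact_force'])
snap('wrist','w2.png')
E
```

```text
[483.39264358 187.00793811 157.51944569] [-0.42185029 -0.90814059 -0.48069678]
```

View pics/w2.png

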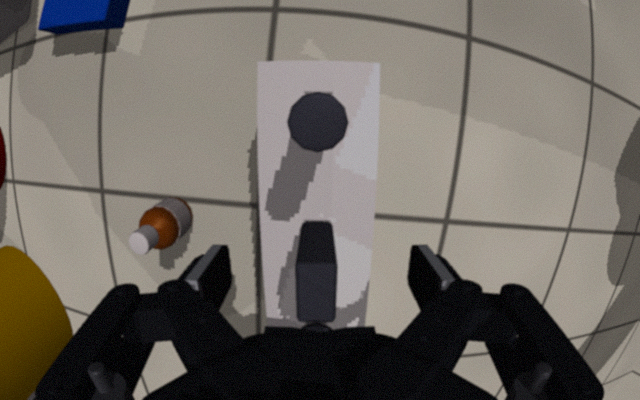

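Emit:
servo_tool(
  series=[
    [0,0,0,0,0,0,0.6],
    [0,0,0,0,0,0,0.3],
    [0,0,0,0,0,0,0.1],
    [0,0,0,0,0,0,0],
    [0,0,0,0,0,0,0],
    [0,0,0,0,0,0,0],
  ],
  force=70,
)

```text
time: 3.0
eef_pos: [484.4, 187.4, 159.3]
tool_rot: [2.113, 1.569, -2.51]
contact_force: [-2.2, -0.2, 5.3]
gripper_width: 15.4
```

```bash
python3 - <<'E'
from h import *
s=manip.get_state();print(s['eef_pos'],s['contact_force'],s['gripper_width'],Rcur(s).as_matrix().round(4))
snap('wrist','w3.png')
E
```

```text
[484.38024777 187.39338956 159.32730665] [-2.15773346 -0.16600859  5.31845325] 15.385530166760082 [[-1.10e-03 -9.96e-01 -8.94e-02]
 [-8.00e-04 -8.94e-02  9.96e-01]
 [-1.00e+00  1.20e-03 -7.00e-04]]
```

View pics/w3.png

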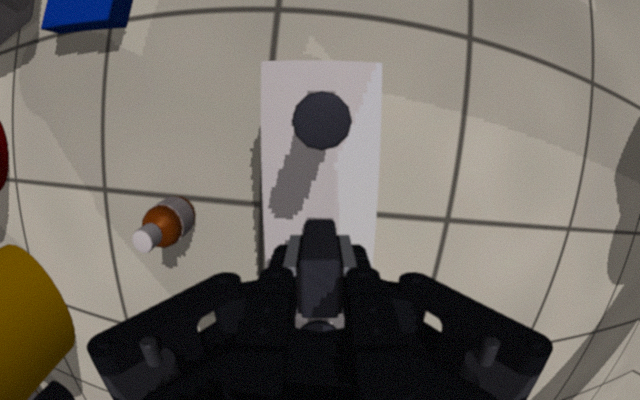

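Emit:
servo_tool(
  series=[
    [0,0,0,-0.02,0,0,0],
    [0,0,0,-0.045,0,0,0],
    [0,0,0,-0.075,0,0,0],
    [0,0,0,-0.105,0,0,0],
    [0,0,0,-0.135,0,0,0],
    [0,0,0,-0.135,0,0,0],
  ],
)

```text
time: 3.8
eef_pos: [485.3, 188.0, 296.5]
tool_rot: [-0.991, 1.568, 0.669]
contact_force: [-0.1, -0.0, -1.5]
gripper_width: 15.1
```

```bash
python3 - <<'E'
from h import *
s=manip.get_state();print(s['eef_pos'],s['contact_force'],s['gripper_width'])
snap('wrist','w4.png');snap('scene','s4.png')
print(delta((515,-120,300),8))
for y in (190,188): print(y,delta((520,-130,300),y))
i=cv2.imread('pics/s4.png');cv2.imwrite('pics/z4.png',cv2.resize(i[140:290,330:480],None,fx=4,fy=4,interpolation=cv2.INTER_CUBIC))
E
```

```text
[485.2885084  187.95838977 296.46840799] [-0.07090606 -0.01314358 -1.45708971] 15.116119024046863
(array([ 3.0912e+00, -2.7000e-03,  7.0000e-04]), array([-0.006 , -0.0033, -0.3089]))
190 (array([-0.0853, -0.0004, -0.0017]), array([-0.006 , -0.0074, -0.3193]))
188 (array([-0.0504, -0.0004, -0.0017]), array([-0.006 , -0.0074, -0.3193]))
```

View pics/w4.png

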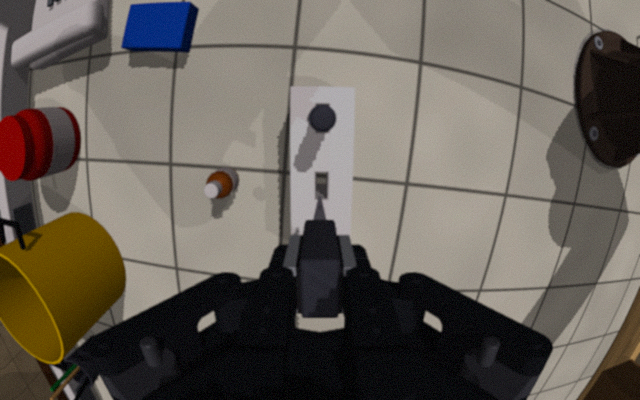

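View pics/z4.png

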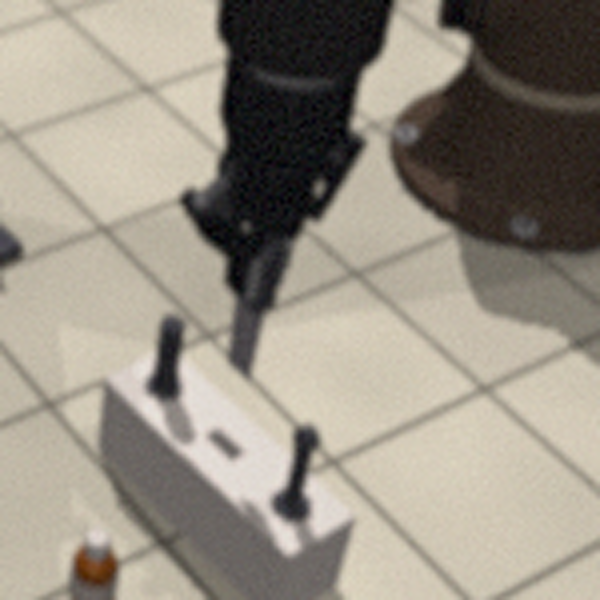

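Emit:
servo_tool(
  series=[
    [0,0,0,-0.02,0,-0.005,0],
    [-0.01,0,0,-0.02,-0.001,-0.045,0],
    [-0.03,0,0,-0.02,-0.002,-0.1,0],
    [-0.05,0,0,-0.02,-0.004,-0.155,0],
    [-0.07,0,0,-0.02,-0.005,-0.21,0],
    [-0.085,0,0,-0.02,-0.006,-0.265,0],
    [-0.085,0,0,-0.01,-0.007,-0.305,0],
    [-0.085,0,0,-0.006,-0.007,-0.31,0],
    [-0.085,0,0,-0.006,-0.007,-0.31,0],
  ],
)

```text
time: 5.03
eef_pos: [518.2, -121.1, 298.5]
tool_rot: [1.541, 1.566, -2.999]
contact_force: [-0.3, 0.7, -0.8]
gripper_width: 15.8
```

```bash
python3 - <<'E'
from h import *
s=manip.get_state();print(s['eef_pos'],s['contact_force'],s['gripper_width'],Rcur(s).as_matrix().round(4),s['time'])
snap('wrist','w5.png')
i=cv2.imread('pics/w5.png');cv2.imwrite('pics/z5.png',cv2.resize(i[20:260,230:400],None,fx=2.5,fy=2.5,interpolation=cv2.INTER_CUBIC))
E
```

```text
[ 518.19869379 -121.05097226  298.48915516] [-0.26576989  0.71125061 -0.78717039] 15.771683210170865 [[-4.400e-03 -9.851e-01 -1.721e-01]
 [-6.000e-04 -1.721e-01  9.851e-01]
 [-1.000e+00  4.500e-03  1.000e-04]] 5.025
```

View pics/w5.png

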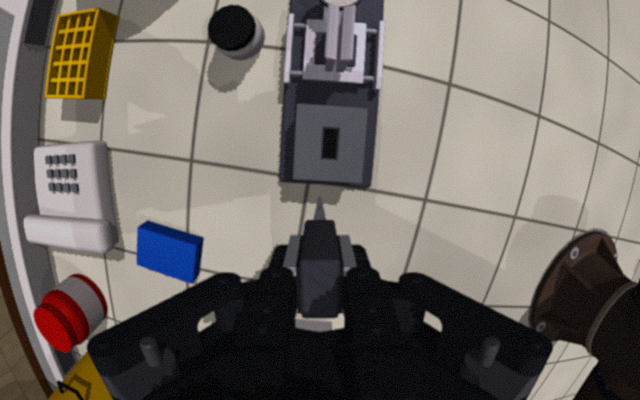

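View pics/z5.png

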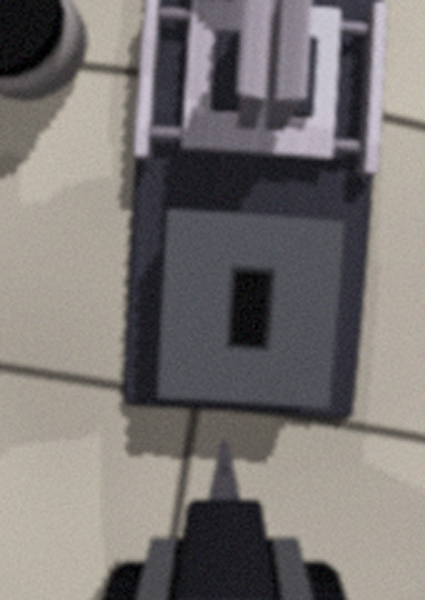

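```bash
python3 - <<'E'
from h import *
d=load('w5')
for n,z,P in(('head',60,[(168,210),(343,220),(331,407),(157,398)]),('recess',60,[(233,267),(273,270),(268,348),(227,347)])):
    P=[(230+a/2.5,20+b/2.5) for a,b in P]
    Q=np.array([onz(d,u,v,z,True)[:2] for u,v in P]);print(n,Q.round(1).tolist(),Q.mean(0),[np.linalg.norm(Q[k]-Q[k-1]).round(1) for k in range(4)],np.degrees([np.arctan2(*(Q[k]-Q[k-1])[::-1]) for k in range(4)]).round(1))
# lips near ends z=108
for a,b in[(238,93),(272,97),(312,97)]: print(onz(d,230+a/2.5,20+b/2.5,108,True))
# tip pixel predicted
s=manip.get_state();R=Rcur(s)
t=s['eef_pos']+R.apply([148.3,0,0]);print('tip pred',t,(proj(d,t,True)-[230,20])*2.5,'obs 223,440')
c=s['eef_pos']+R.apply([34.3,0,0]);print((proj(d,c,True)))
E
```

```text
head [[552.4, -196.8], [483.7, -205.4], [473.9, -129.8], [544.6, -121.3]] [ 513.65113277 -163.31924468] [np.float64(76.0), np.float64(69.2), np.float64(76.2), np.float64(71.2)] [ -84.1 -172.9   97.4    6.9]
recess [[523.3, -178.7], [507.5, -180.3], [503.8, -149.1], [520.1, -146.7]] [ 513.707719   -163.70907789] [np.float64(32.2), np.float64(15.9), np.float64(31.4), np.float64(16.5)] [ -84.3 -174.1   96.7    8.6]
[ 532.97619707 -238.54464483  108.        ]
[ 521.65947533 -239.2563277   108.        ]
[ 508.57375157 -241.92133505  108.        ]
tip pred [ 518.01850793 -120.60159535  150.82556604] [221.81468864 476.26400181] obs 223,440
[318.78942935 296.04518322]
```

```bash
python3 - <<'E'
from h import *
print(delta((513.7,-163.6,298),186.8),delta((513.7,-163.6,216),186.8))
E
```

```text
(array([ 0.0553, -0.0002, -0.0034]), array([ 0.0012,  0.0122, -0.0416])) (array([ 0.0553, -0.0002, -0.0034]), array([ 0.0832,  0.0119, -0.0416]))
```

Emit:
servo_tool(
  series=[
    [0.03,0,-0.002,0.001,0.006,-0.02,0],
    [0.055,0,-0.0034,0.001,0.012,-0.0416,0],
    [0.055,0,-0.0034,0.03,0.012,-0.0416,0],
    [0.055,0,-0.0034,0.06,0.012,-0.0416,0],
    [0.055,0,-0.0034,0.0835,0.012,-0.0416,0],
    [0.055,0,-0.0034,0.0835,0.012,-0.0416,0],
    [0.055,0,-0.0034,0.0835,0.012,-0.0416,0],
  ],
)

```text
time: 5.95
eef_pos: [514.4, -163.0, 216.8]
tool_rot: [-2.011, 1.569, -0.32]
contact_force: [0.8, 0.5, -1.0]
gripper_width: 14.9
```

```bash
python3 - <<'E'
from h import *
s=manip.get_state();print(s['eef_pos'],s['contact_force'],s['gripper_width'],s['time'])
d=snap('wrist','w6.png');R=Rcur(s);print(R.as_matrix().round(4))
t=s['eef_pos']+R.apply([148.3,0,0]);print('tip',t)
print(delta((513.7,-163.6,200),186.8))
i=cv2.imread('pics/w6.png');cv2.imwrite('pics/z6.png',cv2.resize(i[0:240,220:420],None,fx=2.5,fy=2.5,interpolation=cv2.INTER_CUBIC))
E
```

```text
[ 514.37393702 -162.97266225  216.80420365] [ 0.82639097  0.51859607 -1.01866771] 14.913648790333188 5.95
[[ 1.400e-03 -9.928e-01 -1.201e-01]
 [-5.000e-04 -1.201e-01  9.928e-01]
 [-1.000e+00 -1.300e-03 -6.000e-04]]
tip [ 514.58264943 -163.04187692   68.50436667]
(array([ 0.0015, -0.0006,  0.002 ]), array([ 0.017 ,  0.0008, -0.0004]))
```

View pics/z6.png

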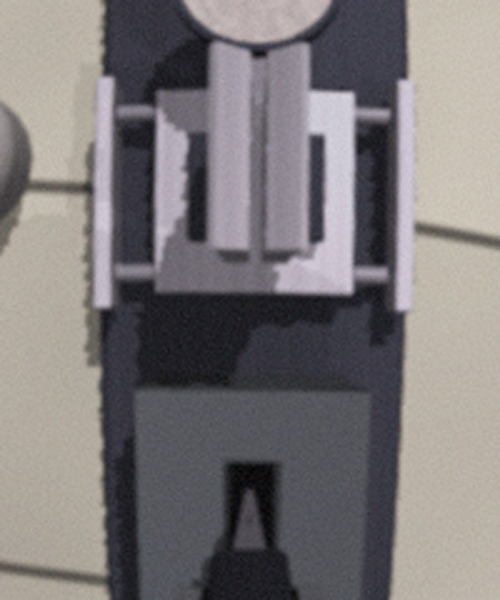

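```bash
python3 - <<'E'
from h import *
d=load('w6')
Q=np.array([onz(d,220+a/2.5,b/2.5,108,True)[:2] for a,b in[(208,42),(310,42),(309,250),(208,250)]])
print(Q,Q.mean(0))
Q=np.array([onz(d,220+a/2.5,b/2.5,100,True)[:2] for a,b in[(260,60),(258,250)]]);print(Q,Q.mean(0))
Q=np.array([onz(d,220+a/2.5,b/2.5,60,True)[:2] for a,b in[(224,463),(279,463)]]);print(Q,Q.mean(0))
E
```

```text
[[ 539.15907573 -288.23478437]
 [ 515.86672439 -291.1802608 ]
 [ 510.21960544 -241.21070064]
 [ 533.03416437 -238.38997442]] [ 524.56989248 -264.75393006]
[[ 526.91670142 -287.51211061]
 [ 521.69958101 -240.17696506]] [ 524.30814122 -263.84453784]
[[ 523.93581797 -178.60030581]
 [ 507.56007483 -180.58157924]] [ 515.7479464  -179.59094252]
```

Emit:
servo_tool(
  series=[
    [0.0015,0,0.002,0.006,0.001,0,0],
    [0.0015,0,0.002,0.01,0.001,0,0],
    [0.0015,0,0.002,0.0125,0.001,0,0],
    [0.0015,0,0.002,0.014,0.001,0,0],
    [0.0015,0,0.002,0.0155,0.001,0,0],
    [0.0015,0,0.002,0.0165,0.001,0,0],
    [0.0015,0,0.002,0.0165,0.001,0,0],
  ],
)

```text
time: 6.88
eef_pos: [513.5, -163.3, 200.6]
tool_rot: [3.109, 1.57, -1.485]
contact_force: [-1.5, -0.9, 2.6]
gripper_width: 15.6
```

Emit:
servo_tool(
  series=[
    [0,0,0,0.001,0,0,0],
    [0,0,0,0.0018,0,0,0],
    [0,0,0,0.0018,0,0,0],
    [0,0,0,0.0018,0,0,0],
  ],
)

```text
time: 7.38
eef_pos: [513.5, -163.3, 199.3]
tool_rot: [-2.88, 1.57, -1.19]
contact_force: [-2.5, 0.6, 7.1]
gripper_width: 15.1
```

```bash
python3 - <<'E'
from h import *
for k in range(3):
    d=snap('wrist','w7.png')
    s=manip.get_state();print(s['eef_pos'],s['contact_force'],s['gripper_width'],s['time'])
i=cv2.imread('pics/w7.png');cv2.imwrite('pics/z7.png',cv2.resize(i[0:260,220:420],None,fx=2.3,fy=2.3,interpolation=cv2.INTER_CUBIC))
E
```

```text
[ 513.54913835 -163.32465652  199.24584037] [-2.46871911  1.24383534  5.51564893] 15.130180212120761 7.425
[ 513.55893602 -163.34588274  199.2745554 ] [-2.45752412  1.75499129  6.45357198] 15.012764094620838 7.475
[ 513.55283975 -163.32310402  199.26330145] [-3.1014489   0.76563618  5.90884083] 15.283756366050948 7.525
```

View pics/z7.png

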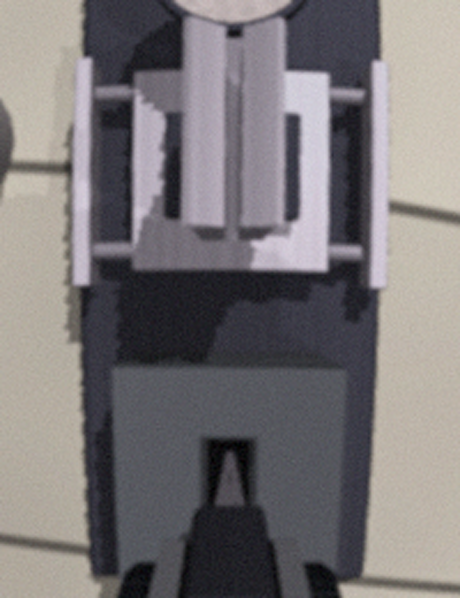

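Emit:
servo_tool(
  series=[
    [0,0,0,-0.01,0,0,0],
    [0,0,0,-0.04,0,0,0],
    [0,0,0,-0.08,0,0,0],
    [0,0,0,-0.082,0,-0.03,0],
    [0,0,0,-0.082,0,-0.065,0],
    [0,0,0,-0.082,0,-0.075,0],
    [0,0,0,-0.082,0,-0.075,0],
  ],
)

```text
time: 8.4
eef_pos: [522.2, -238.1, 281.0]
tool_rot: [2.779, 1.57, -1.816]
contact_force: [-0.1, -0.1, -2.3]
gripper_width: 14.9
```

```bash
python3 - <<'E'
from h import *
d=snap('wrist','w8.png')
s=manip.get_state();print(s['eef_pos'],s['contact_force'],s['gripper_width'],s['time']);R=Rcur(s);print(R.as_matrix().round(4))
print('tip',s['eef_pos']+R.apply([148.3,0,0]),delta((525,-264.8,278),186.8),proj(d,s['eef_pos']+R.apply([148.3,0,-10]),True))
i=cv2.imread('pics/w8.png');cv2.imwrite('pics/z8.png',cv2.resize(i[60:260,220:420],None,fx=3,fy=3,interpolation=cv2.INTER_CUBIC))
E
```

```text
[ 522.21449823 -237.57693901  281.09975596] [ 0.53025986 -0.55695386 -0.22857335] 15.217388563262803 8.45
[[-0.000e+00 -9.930e-01 -1.178e-01]
 [-6.000e-04 -1.178e-01  9.930e-01]
 [-1.000e+00  1.000e-04 -6.000e-04]]
tip [ 522.20762446 -237.66823516  132.79978422] (array([-0.0006, -0.0006, -0.0001]), array([ 0.0031,  0.0004, -0.0274])) [319.44213185 197.21395097]
```

View pics/z8.png

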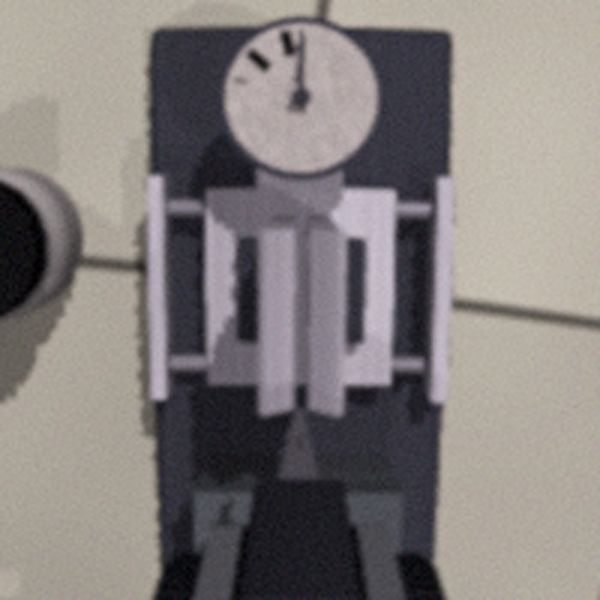

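```bash
python3 - <<'E'
from h import *
d=load('w8')
for z,P in((108,[(259,228),(346,228),(344,415),(259,415)]),(60,[(151,0)])):
    Q=np.array([onz(d,220+a/3,60+b/3,z,True)[:2] for a,b in P]);print(Q.round(1),Q.mean(0))
i=cv2.imread('pics/w8.png');cv2.imwrite('pics/z8d.png',cv2.resize(i[60:125,285:355],None,fx=8,fy=8,interpolation=cv2.INTER_CUBIC))
E
```

```text
[[ 538.5 -289. ]
 [ 516.  -291.7]
 [ 510.2 -241.7]
 [ 533.1 -239. ]] [ 524.45596779 -265.35123582]
[[ 581.9 -354.7]] [ 581.94898597 -354.73902512]
```

View pics/z8d.png

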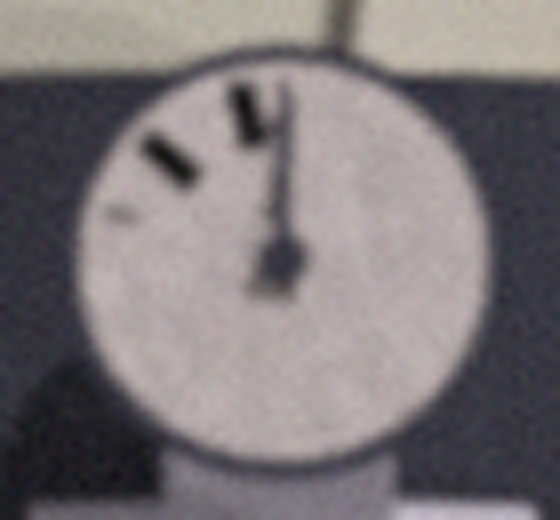

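```bash
python3 - <<'E'
from h import *
print(delta((524.5,-265,281),186.8),delta((524.5,-265,240.3),186.8))
E
```

```text
(array([-0.0006, -0.0006, -0.0001]), array([ 0.0001,  0.001 , -0.0275])) (array([-0.0006, -0.0006, -0.0001]), array([ 0.0408,  0.001 , -0.0275]))
```

Emit:
servo_tool(
  series=[
    [0,0,0,0,0.0005,-0.015,0],
    [0,0,0,0,0.001,-0.0275,0],
    [0,0,0,0,0.001,-0.0275,0],
    [0,0,0,0.01,0.001,-0.0275,0],
    [0,0,0,0.02,0.001,-0.0275,0],
    [0,0,0,0.028,0.001,-0.0275,0],
    [0,0,0,0.035,0.001,-0.0275,0],
    [0,0,0,0.04,0.001,-0.0275,0],
    [0,0,0,0.04,0.001,-0.0275,0],
  ],
)

```text
time: 9.57
eef_pos: [524.3, -265.0, 240.7]
tool_rot: [2.058, 1.57, -2.536]
contact_force: [-0.0, 0.1, -0.9]
gripper_width: 15.1
```

```bash
python3 - <<'E'
from h import *
d=snap('wrist','w9.png')
s=manip.get_state();print(s['eef_pos'],s['contact_force'],s['gripper_width'],s['time']);R=Rcur(s);print(R.as_matrix().round(4))
i=cv2.imread('pics/w9.png');cv2.imwrite('pics/z9.png',cv2.resize(i[60:260,220:420],None,fx=3,fy=3,interpolation=cv2.INTER_CUBIC))
E
```

```text
[ 524.51048893 -265.01566461  241.06164905] [-1.10751583  0.36366885 -0.33198723] 15.364504700090398 9.625
[[-2.000e-04 -9.930e-01 -1.179e-01]
 [-7.000e-04 -1.179e-01  9.930e-01]
 [-1.000e+00  3.000e-04 -6.000e-04]]
```

View pics/z9.png

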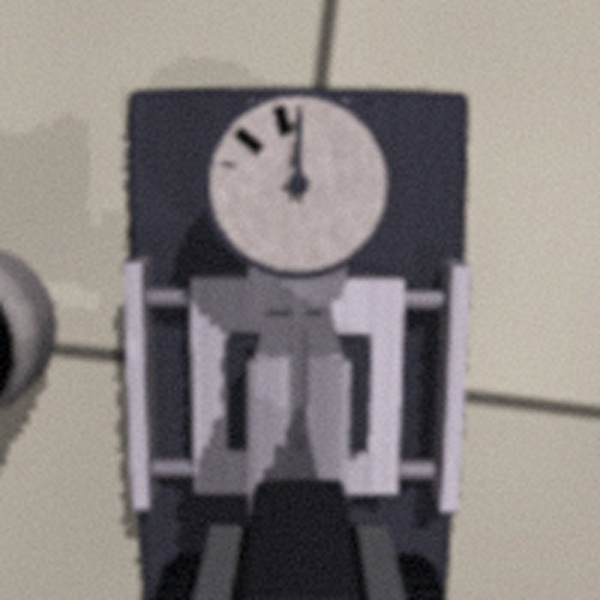

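Emit:
servo_tool(
  series=[
    [0,0,0,0.003,0,0,0],
    [0,0,0,0.006,0,0,0],
    [0,0,0,0.009,0,0,0],
    [0,0,0,0.012,0,0,0],
    [0,0,0,0.015,0,0,0],
    [0,0,0,0.018,0,0,0],
    [0,0,0,0.018,0,0,0],
  ],
)

```text
time: 10.5
eef_pos: [524.4, -265.0, 222.8]
tool_rot: [2.24, 1.57, -2.354]
contact_force: [0.1, -1.1, -2.4]
gripper_width: 14.9
```

```bash
cat >> h.py <<'E'
def look(n):
    d=snap('wrist',n+'.png')
    s=manip.get_state();print(s['eef_pos'],s['contact_force'],s['wrist_torque'],s['gripper_width'],s['time']);print('tip',s['eef_pos']+Rcur(s).apply([148.3,0,0]))
    i=cv2.imread('pics/'+n+'.png');cv2.imwrite('pics/z'+n+'.png',cv2.resize(i[60:260,220:420],None,fx=3,fy=3,interpolation=cv2.INTER_CUBIC))
E
python3 -c "
from h import *
look('w10')"
```

```text
[ 524.36094654 -265.03313058  222.79392578] [ 0.74159395 -1.39099643 -2.51531366] [-0.28218029 -0.1010858   0.00216812] 15.213999409591475 10.55
tip [ 524.25642167 -265.11918537   74.49398758]
```

View pics/zw10.png

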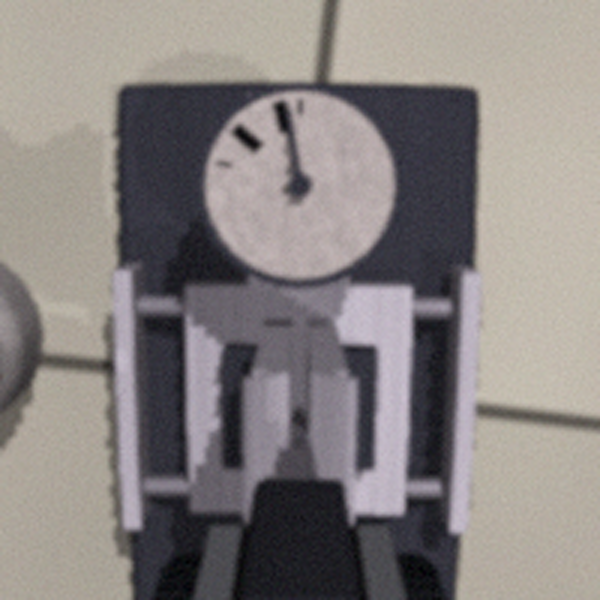

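Emit:
servo_tool(
  series=[
    [0,0,0,0.002,0,0,0],
    [0,0,0,0.004,0,0,0],
    [0,0,0,0.006,0,0,0],
    [0,0,0,0.008,0,0,0],
    [0,0,0,0.008,0,0,0],
    [0,0,0,0.008,0,0,0],
  ],
)

```text
time: 11.3
eef_pos: [524.3, -265.1, 214.8]
tool_rot: [2.184, 1.57, -2.411]
contact_force: [0.8, -0.1, 1.7]
gripper_width: 15.4
```

```bash
python3 -c "
from h import *
look('w11');print(Rcur().as_matrix().round(4))
i=cv2.imread('pics/w11.png');cv2.imwrite('pics/z11d.png',cv2.resize(i[85:160,280:360],None,fx=7,fy=7,interpolation=cv2.INTER_CUBIC))"
```

```text
[ 524.32151388 -265.12752792  214.74348397] [ 0.61169081 -1.07575579  1.47280036] [-0.36733697 -0.0974972  -0.04079713] 15.165220655084063 11.35
tip [ 524.20293005 -265.22450521   66.44356309]
[[-8.000e-04 -9.930e-01 -1.178e-01]
 [-7.000e-04 -1.178e-01  9.930e-01]
 [-1.000e+00  9.000e-04 -6.000e-04]]
```

View pics/zw11.png

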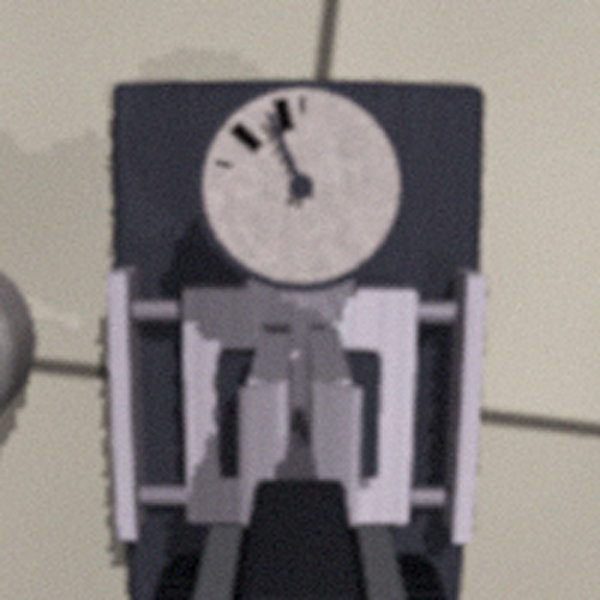

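View pics/z11d.png

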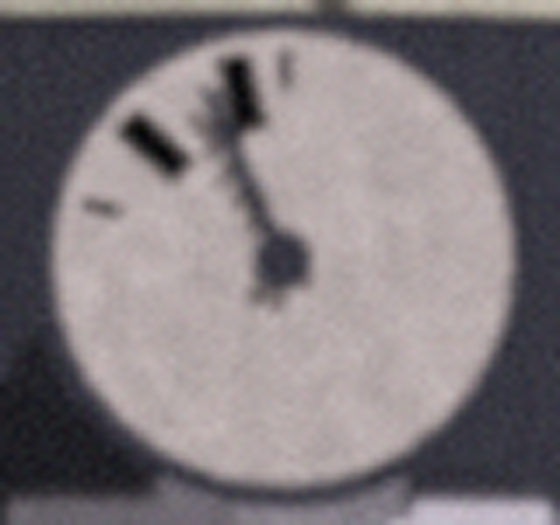

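Emit:
servo_tool(
  series=[
    [0,0,0,0.0015,0,0,0],
    [0,0,0,0.003,0,0,0],
    [0,0,0,0.003,0,0,0],
    [0,0,0,0.003,0,0,0],
    [0,0,0,0.003,0,0,0],
    [0,0,0,0.003,0,0,0],
  ],
)

```text
time: 12.1
eef_pos: [524.3, -265.1, 211.8]
tool_rot: [2.186, 1.57, -2.409]
contact_force: [0.5, -0.1, 2.6]
gripper_width: 15.0
```

```bash
python3 -c "
from h import *
look('w12');snap('scene','s12.png');print(manip.get_state()['contact_force'])
i=cv2.imread('pics/w12.png');cv2.imwrite('pics/z12d.png',cv2.resize(i[85:160,280:360],None,fx=7,fy=7,interpolation=cv2.INTER_CUBIC))
"
```

```text
[ 524.34001375 -265.1467283   211.76703462] [ 0.11625503 -1.56510997  3.08404767] [-0.29585332 -0.08857492 -0.08428548] 15.109874424293114 12.15
tip [ 524.23149448 -265.24784274   63.46710879]
[ 0.33509798 -1.06568592  3.26402574]
```

View pics/z12d.png

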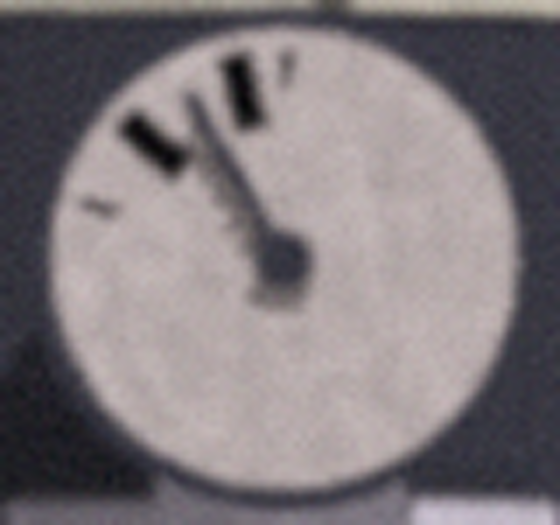

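View pics/s12.png

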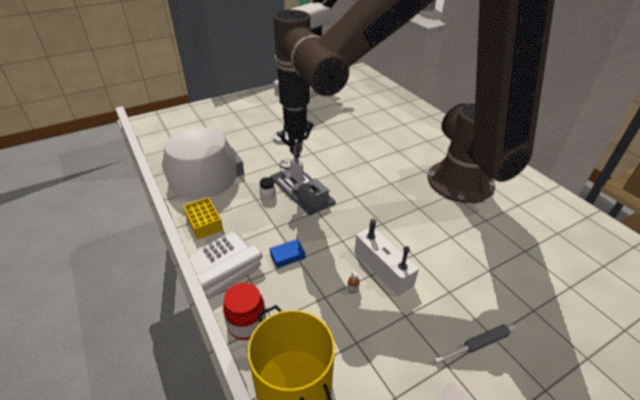

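```bash
python3 -c "
from h import *
print(manip.job_done())"
```

```text
the job is handed in; nothing more can be done
None
```

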